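# Tag the softest spring mount

## Task

With closed fingertips, press each of the three round spring pads well down, past half its travel, to find out which mount is the softest. Then push that mount's square white tag fully down, leave the other two tags up, and take the hand away. Only press: do not lift anything, and leave the vials, jar and wrench where they are.

Things in the scene. Friction and masses are not known exactly. Their poses are not given: they have to be found in the camera images.
- plinth: dark grey stone instrument plinth, 200 (x) x 440 (y) x 40 mm high, fixed on the black bench; origin at the centre of its underside; z up. The three mounts stand on it side by side, about 135 mm apart along its y axis
- mount_a: one of three like-looking spring mounts fixed on the plinth; they swap places from run to run. Base plate 150 (x) x 72 x 10 mm; origin at the centre of its underside, 40 mm above the bench. On its x axis: round pad at -20 mm, square white tag head at +50; in front of the pad a small white drag marker (-55, top 53 mm up) and a scale plate (-65, top 56 mm up)
- pad_a_top (a point): centre of the top of mount_a's round pad, a flat black rubber disc 52 mm across on a coil spring; 62 mm above the mount's origin when free, goes down with the pad
- pad_a (a joint): how far the pad is pressed, m: 0 free, 0.012 at its stop. It springs back by itself. The push grows evenly from about 1 to 2 N at first movement; at full travel about 7 N on the softest mount, 13 N or more on each of the others (at 8 mm about 5 N against 9 N or more)
- marker_a (a joint): drag marker of mount_a: pushed down by a lug on the pad (adding about 0.5 N) and left where the pad's deepest press put it, m: 0 as found, up to 0.012. It shows that the pad has been tried; 6 mm or more is a proper press (over 5 mm counts)
- tag_a_top (a point): centre of the top of mount_a's tag: flat white head 30 (x) x 34 (y) x 8 mm on a blade that slides down into an aluminium block 45 mm high; head top 70 mm above the mount's origin when up, 56 mm when fully down
- tag_a (a joint): how far the tag is pushed down, m: 0 up. Slides stiffly (about 4 N) and stays where it is left. The softest mount's tag goes fully down to a stop at 0.014; the sprung catch inside each stiffer mount stops its tag at 0.009, so a tag that stops there was the wrong one, and it may not be pulled up again
- mount_b: one of three like-looking spring mounts fixed on the plinth; they swap places from run to run. Base plate 150 (x) x 72 x 10 mm; origin at the centre of its underside, 40 mm above the bench. On its x axis: round pad at -20 mm, square white tag head at +50; in front of the pad a small white drag marker (-55, top 53 mm up) and a scale plate (-65, top 56 mm up)
- pad_b_top (a point): centre of the top of mount_b's round pad, a flat black rubber disc 52 mm across on a coil spring; 62 mm above the mount's origin when free, goes down with the pad
- pad_b (a joint): how far the pad is pressed, m: 0 free, 0.012 at its stop. It springs back by itself. The push grows evenly from about 1 to 2 N at first movement; at full travel about 7 N on the softest mount, 13 N or more on each of the others (at 8 mm about 5 N against 9 N or more)
- marker_b (a joint): drag marker of mount_b: pushed down by a lug on the pad (adding about 0.5 N) and left where the pad's deepest press put it, m: 0 as found, up to 0.012. It shows that the pad has been tried; 6 mm or more is a proper press (over 5 mm counts)
- tag_b_top (a point): centre of the top of mount_b's tag: flat white head 30 (x) x 34 (y) x 8 mm on a blade that slides down into an aluminium block 45 mm high; head top 70 mm above the mount's origin when up, 56 mm when fully down
- tag_b (a joint): how far the tag is pushed down, m: 0 up. Slides stiffly (about 4 N) and stays where it is left. The softest mount's tag goes fully down to a stop at 0.014; the sprung catch inside each stiffer mount stops its tag at 0.009, so a tag that stops there was the wrong one, and it may not be pulled up again
- mount_c: one of three like-looking spring mounts fixed on the plinth; they swap places from run to run. Base plate 150 (x) x 72 x 10 mm; origin at the centre of its underside, 40 mm above the bench. On its x axis: round pad at -20 mm, square white tag head at +50; in front of the pad a small white drag marker (-55, top 53 mm up) and a scale plate (-65, top 56 mm up)
- pad_c_top (a point): centre of the top of mount_c's round pad, a flat black rubber disc 52 mm across on a coil spring; 62 mm above the mount's origin when free, goes down with the pad
- pad_c (a joint): how far the pad is pressed, m: 0 free, 0.012 at its stop. It springs back by itself. The push grows evenly from about 1 to 2 N at first movement; at full travel about 7 N on the softest mount, 13 N or more on each of the others (at 8 mm about 5 N against 9 N or more)
- marker_c (a joint): drag marker of mount_c: pushed down by a lug on the pad (adding about 0.5 N) and left where the pad's deepest press put it, m: 0 as found, up to 0.012. It shows that the pad has been tried; 6 mm or more is a proper press (over 5 mm counts)
- tag_c_top (a point): centre of the top of mount_c's tag: flat white head 30 (x) x 34 (y) x 8 mm on a blade that slides down into an aluminium block 45 mm high; head top 70 mm above the mount's origin when up, 56 mm when fully down
- tag_c (a joint): how far the tag is pushed down, m: 0 up. Slides stiffly (about 4 N) and stays where it is left. The softest mount's tag goes fully down to a stop at 0.014; the sprung catch inside each stiffer mount stops its tag at 0.009, so a tag that stops there was the wrong one, and it may not be pulled up again
- vial_1: loose glass sample vial with aluminium cap, 23 mm across, 46 mm high, standing on the plinth between two mounts, not part of the job; origin at the centre of its underside
- vial_2: loose glass sample vial with aluminium cap, 23 mm across, 46 mm high, standing on the plinth between two mounts, not part of the job; origin at the centre of its underside
- wrench: loose steel wrench lying on the bench at the plinth's +y end, not part of the job; origin under its middle, handle to its own -x
- jar: loose amber glass jar with white cap, 60 mm across, 85 mm high, on the bench at the plinth's -y end, not part of the job; origin at the centre of its underside

How it is judged:
By the outcome, as a careful person would: the job done as asked, in the order asked, and still so for the second after the job is handed in, with the robot touching nothing.
It also fails if it takes over 72 s, if anything falls off the work surface, if the arm or the gripper's body presses on something with over 40 N, if the wrist force passes 120 N, or if a joint passes its speed limit or range.

## Robot

A 6-joint arm with a two-finger parallel gripper is mounted at the origin on the work surface. World frame = base frame: x ahead of the robot, y to its left, z up, the work surface at z = 0. Lengths are in m, angles in degrees, forces in N, time in s.
With the tool pointing down it reaches from about 0.325 to 0.775 m from the base axis. Payload 5.5 kg.
Tool frame: the origin (TCP) lies at the centre of the arm's flange, where the gripper is bolted on; the fingertips stand 182 mm ahead of it and the grasp point (between the pads) lies 163 mm ahead of it; z points along the fingers, y is the line along which they close (so a half turn about z gives the same grasp; the last joint's range is limited). The gripper opens to 88 mm and grips with 3 to 60 N. Pads are 20 mm wide; open, the fingers measure 115 mm over their backs; the gripper's body (75 mm by 178 mm) begins 61 mm behind the grasp point.
Start: joints at [-72.175, 5.22, 70.514, -0, 104.267, -3.249], TCP at [0.216, -0.56, 0.405] pointing down, gripper open.
Joint ranges: [-164.24, 164.24], [-49.07, 125.15], [9.68, 141.18], [-86.29, 266.29], [3.28, 154.24], [-151.56, 151.56]. Speed limits (degrees/s): [147.25, 147.25, 172.46, 180, 180, 180].

## Interface

Orientations are given as [roll, pitch, yaw] about the fixed x, y, z axes, in that order (R = Rz(yaw) Ry(pitch) Rx(roll)).
In Python, from station import r gives the robot as it stands. The module is installed in compiled form; this text tells all that it offers. Calls block until the motion is done:
- r.reach(position, orientation): joint-space move of the TCP to a pose.
- r.servo_line(position, rotation=None, speed=0.15): straight line of the TCP; rotation=None keeps the orientation; speed is the mean speed in m/s.
- r.move_joints(angles): joint-space move.
- r.let_go() and r.grab(squeeze=None): open the fingers fully, or close them until they stop; squeeze is the grip in N (None keeps the last).
- r.wait(seconds).
- r.inverse_kinematics(position, orientation): joint angles nearest the present ones, or None.
- r.sense(): the state.
- r.snapshot(name): name is "scene" or "side" or "wrist"; returns a dict with "frame" (384x512x3 uint8, red, green, blue), "fx", "fy", "cx", "cy" (pixels), "R" (3x3) and "t" (3): a world point X has camera coordinates R X + t. Camera axes: x right, y down, z forward; pixel columns grow to the right and rows downward; lengths in m; the calibration is good to about 2 mm. A picture is of the moment at which its call begins. There is no depth.
A pose or a line that the arm cannot do raises r.IKError and nothing moves.
- r.hand_in(): hands the job in; it is judged then, once.
The state is a dict: "clock": time; "joints": joint angles; "joint_vel": joint speeds; "joint_torque": joint torques, N m; "tcp_pos": TCP position; "orientation": TCP orientation; "contact_force": force on the tool from outside, world axes, zero at the start; "torque": the same for the moment, N m; "opening": finger opening in m; "gripper_force": force on a finger pad.
Only numpy, scipy, OpenCV 4.12 (cv2) and the standard library are available. Lean on these libraries where they do the work, as an engineer would, in place of code of your own. Each camera call takes 0.05 s, during which the arm holds its last target. There are 200 camera calls.

## Working session

There is one attempt and no reset: what is moved stays moved. The work goes in short steps, each a Python script; the robot and the scene stay as the last script left them, time stands still between calls to the robot, and variables do not carry over. Pictures are saved under pics/ and viewed, at most 10 in all, crops included, and the job is handed in when it is done.

```bash
mkdir -p pics
python3 - <<'E'
from station import r
import cv2,numpy as np
for n in("scene","side"):
    s=r.snapshot(n); np.savez(n+".npz",**s); cv2.imwrite(f"pics/{n}0.png",s["frame"][:,:,::-1]); print(n,s["fx"],s["cx"],s["cy"],np.round(-s["R"].T@s["t"],3),np.round(s["R"],2).tolist())
print(r.sense())
E
```

```text
scene 413.6890572091557 252.00700393371523 200.40864032268644 [ 1.264 -0.305  0.662] [[0.4, 0.92, 0.0], [0.52, -0.22, -0.82], [-0.76, 0.33, -0.57]]
side 410.7946287692487 256.0742910157712 191.71550458616886 [-0.083  0.649  1.043] [[-0.72, -0.69, 0.01], [-0.52, 0.53, -0.67], [0.46, -0.49, -0.74]]
{'clock': 0.1, 'joints': array([-7.21766957e+01,  5.25724060e+00,  7.05720123e+01, -1.37488906e-03,
        1.04266474e+02, -3.24752077e+00]), 'joint_vel': array([ 0.1471374 , -0.1033431 , -0.16476091, -0.08908818, -0.01911768,
        0.04418306]), 'joint_torque': array([ 3.59222700e-03, -4.47856343e+01, -4.07570529e+01,  7.00340420e-02,
        2.83987855e-02, -9.51746006e-05]), 'tcp_pos': array([ 0.21573491, -0.55992936,  0.40366518]), 'orientation': array([-1.79904351e+02, -4.09198908e-03,  2.10704840e+01]), 'contact_force': array([-0.15647885,  0.23409467, -0.61068955]), 'torque': array([-0.02590598,  0.00173888, -0.0216574 ]), 'gripper_force': 0.0, 'opening': 0.08779161648378937}
```

View pics/scene0.png

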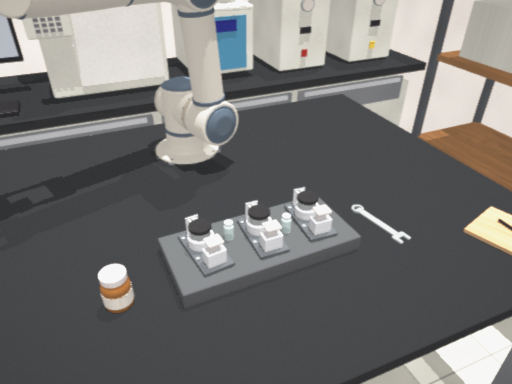

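View pics/side0.png

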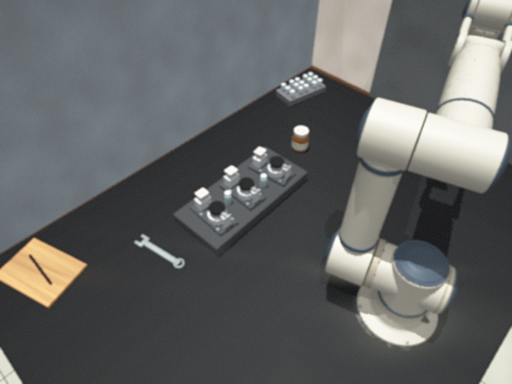

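The scene view shows pads at about (200,228), (259,213), (308,199) and tags at (214,243), (271,230), (321,213). In the side view the pads are at (277,162), (247,185), (217,210). I'll refine these with blobs and then look at enlarged crops.

```bash
cat > h.py <<'E'
import cv2,numpy as np
def plane(s,uv,z):
    K=np.array([(uv[0]-s["cx"])/s["fx"],(uv[1]-s["cy"])/s["fy"],1]); R=s["R"];c=-R.T@s["t"];d=R.T@K
    return c+d*(z-c[2])/d[2]
def blob(img,uv,w,f):
    x,y=map(int,uv); c=f(img[y-w:y+w+1,x-w:x+w+1].astype(int)).astype(np.uint8)
    n,l,st,ce=cv2.connectedComponentsWithStats(c); 
    i=min(range(1,n),key=lambda i:np.hypot(*(ce[i]-w))-0.02*st[i,4]); return ce[i]+[x-w,y-w],st[i].tolist()
E
python3 - <<'E'
from h import *
for n,P in(("scene",[(200,228),(259,213),(308,199)]),("side",[(277,162),(247,185),(217,210)])):
    s=dict(np.load(n+".npz"))
    for p in P:
        c,st=blob(s["frame"],p,14,lambda a:a.max(2)<30); print(n,p,c.round(1),st,plane(s,c,.102).round(4),plane(s,p,.102).round(3))
    x0,y0,w,h=(150,170,220,130) if n=="scene" else (170,135,145,120)
    k=3 if n=="scene" else 4
    cv2.imwrite(f"pics/{n}c.png",cv2.resize(s["frame"][y0:y0+h,x0:x0+w,::-1],None,fx=k,fy=k,interpolation=2))
E
```

```text
Traceback (most recent call last):
  File "h.py", line 8, in blob
    i=min(range(1,n),key=lambda i:np.hypot(*(ce[i]-w))-0.02*st[i,4]); return ce[i]+[x-w,y-w],st[i].tolist()
ValueError: min() iterable argument is empty
```

Run:
```python
from h import *
for n,P in(("scene",[(200,228),(259,213),(308,199)]),("side",[(277,162),(247,185),(217,210)])):
    s=dict(np.load(n+".npz"))
    for p in P:
        m=s["frame"][p[1]-2:p[1]+3,p[0]-2:p[0]+3].max(2).mean()
        c,st=blob(s["frame"],p,14,lambda a:a.max(2)<m+12); print(n,p,m,c.round(1),st,plane(s,c,.102).round(4),plane(s,p,.102).round(3))
    x0,y0,w,h=(150,170,220,130) if n=="scene" else (170,135,145,120)
    k=3 if n=="scene" else 4
    cv2.imwrite(f"pics/{n}c.png",cv2.resize(s["frame"][y0:y0+h,x0:x0+w,::-1],None,fx=k,fy=k,interpolation=2))
```

```text
scene (200, 228) 81.32 [201.6 224.3] [3, 0, 26, 22, 401] [ 0.5586 -0.1185  0.102 ] [ 0.57  -0.126  0.102]
scene (259, 213) 81.36 [261.  209.1] [4, 0, 25, 21, 364] [0.5583 0.0253 0.102 ] [0.571 0.015 0.102]
scene (308, 199) 80.32 [310.  193.9] [0, 0, 29, 20, 404] [0.548  0.1618 0.102 ] [0.565 0.146 0.102]
side (277, 162) 49.32 [276.3 161.7] [7, 9, 14, 11, 118] [ 0.5532 -0.1163  0.102 ] [ 0.551 -0.117  0.102]
side (247, 185) 49.0 [245.7 183.4] [5, 7, 16, 12, 131] [0.5557 0.0253 0.102 ] [0.548 0.027 0.102]
side (217, 210) 49.28 [216.1 207.7] [5, 6, 17, 13, 151] [0.5483 0.1579 0.102 ] [0.54  0.162 0.102]
```

View pics/scenec.png

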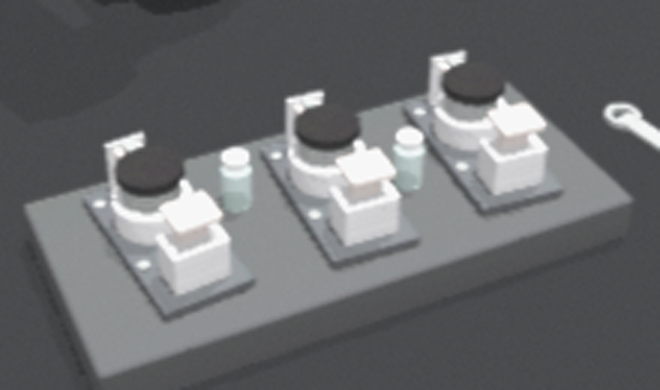

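View pics/sidec.png

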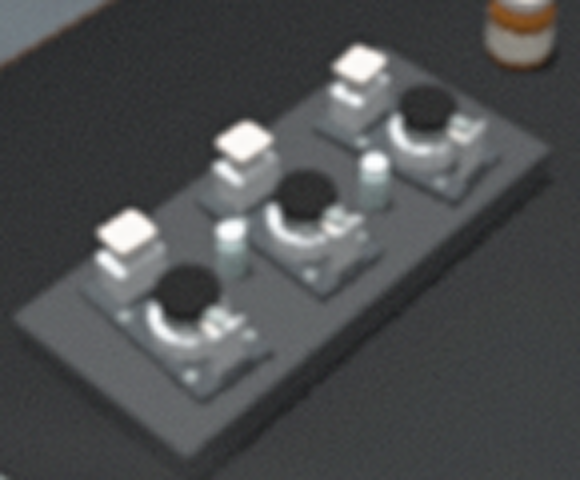

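The crops show three black pads and three raised white tags, with the vials between the mounts. I'll use those crop centres, close the gripper, and check from above with the wrist camera.

Run:
```python
from station import r
from h import *
C={"scene":((150,170),3,[(150,169),(327,127),(474,83)],[(191,213),(367,167),(516,121)]),
"side":((170,135),4,[(427,107),(306,195),(187,291)],[(359,65),(243,140),(127,232)])}
pads=[];tags=[]
for n,(o,k,P,T) in C.items():
    s=dict(np.load(n+".npz")); f=lambda p,z:plane(s,np.array(o)+(np.array(p)+.5)/k-.5,z)
    pads.append([f(p,.102) for p in P]);tags.append([f(p,.110) for p in T])
    print(n,np.round(pads[-1],4).tolist(),np.round(tags[-1],4).tolist())
pads=np.mean(pads,0);tags=np.mean(tags,0)
v=(tags-pads).sum(0);yaw=np.degrees(np.arctan2(v[1],v[0]));l=pads[2]-pads[0];print("yaw",yaw,np.degrees(np.arctan2(-l[0],l[1])), np.linalg.norm(tags-pads,axis=1))
np.savez("est.npz",pads=pads,tags=tags,yaw=yaw)
r.grab(10)
for y in(yaw,yaw+180,yaw-180):
    q=r.inverse_kinematics([*pads[1,:2],.42],[180,0,y]);print(y,q)
```

```text
scene [[0.5628, -0.1244, 0.102], [0.5667, 0.0156, 0.102], [0.5589, 0.1489, 0.102]] [[0.631, -0.1159, 0.11], [0.6328, 0.0175, 0.11], [0.6266, 0.146, 0.11]]
side [[0.5541, -0.1175, 0.102], [0.5549, 0.0242, 0.102], [0.5488, 0.1565, 0.102]] [[0.6243, -0.1091, 0.11], [0.6291, 0.0216, 0.11], [0.6201, 0.1528, 0.11]]
yaw 1.308569079292408 0.9669585156159171 [0.07016095 0.07059128 0.07003665]
1.308569079292408 [-1.44119582e+00 -5.79963672e-01  7.49086604e+01 -2.54444375e-14
  1.05671303e+02  8.72502351e+01]
181.3085690792924 [ -1.44119582  -0.57996367  74.90866045   0.         105.67130322
 -92.7497649 ]
-178.6914309207076 [ -1.44119582  -0.57996367  74.90866045   0.         105.67130322
 -92.7497649 ]
```

Run:
```python
from station import r
from h import *
e=np.load("est.npz")
r.reach([*e["pads"][1,:2],.44],[180,0,float(e["yaw"])])
s=r.snapshot("wrist");np.savez("w1.npz",**s)
cv2.imwrite("pics/w1.png",s["frame"][:,:,::-1]); print(r.sense()["clock"],r.sense()["contact_force"],-s["R"].T@s["t"],s["R"].round(2).tolist(),s["fx"])
for p in list(e["pads"])+list(e["tags"]):
    c=s["R"]@p+s["t"];print((c[:2]/c[2]*s["fx"]+[s["cx"],s["cy"]]).round(1))
```

```text
3.8917 [-0.84332592  0.37640037  0.28645121] [0.62551288 0.02161264 0.41919795] [[0.02, -1.0, 0.0], [-0.97, -0.02, 0.24], [-0.24, -0.01, -0.97]] 302.18982261229957
[385.3 181.4]
[254.4 176.4]
[130.5 180.1]
[389.1 114.9]
[256.3 108.4]
[125.1 113.3]
```

View pics/w1.png

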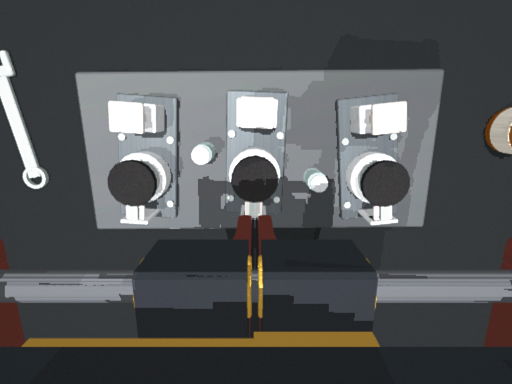

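The wrist view shows pads at (385,183), (254,179), (133,183) and tags at (389,118), (257,112), (127,117), within about 3 px of the predictions. I'll refine them here and press each pad while logging force against depth.

```bash
cat > press.py <<'E'
from station import r
import numpy as np
def press(p,yaw,ztop,depths,clear=.03):
    r.reach([*p[:2],ztop+.182+clear],[180,0,yaw]); r.servo_line([*p[:2],ztop+.182+.008]); r.wait(.3)
    f0=r.sense()["contact_force"]; out=[]
    for d in depths:
        r.servo_line([*p[:2],ztop+.182-d],speed=.02); r.wait(.25); s=r.sense()
        f=s["contact_force"]-f0; out.append((round(d*1e3,1),round((ztop+.182-s["tcp_pos"][2])*1e3,1),*f.round(1)))
    return out
def up(p,ztop): r.servo_line([*p[:2],ztop+.182+.04])
E
python3 - <<'E'
from station import r
from h import *
from press import *
e=np.load("est.npz"); s=dict(np.load("w1.npz")); F=s["frame"]
P=[blob(F,p,34,lambda a:a.max(2)<30)  for p in((385,183),(254,179),(133,183))]
T=[blob(F,p,22,lambda a:a.min(2)>215)  for p in((389,118),(257,112),(127,117))]
print(P,T)
pw=np.array([plane(s,u,.102) for u in((385,183),(254.5,179),(133,183))]);tw=np.array([plane(s,u,.110) for u in((389,118.5),(257,112.5),(127,117))])
print(pw.round(4).tolist(),tw.round(4).tolist()); print((pw-e["pads"]).round(4).tolist(),(tw-e["tags"]).round(4).tolist())
yaws=np.degrees(np.arctan2(*(tw-pw)[:,[1,0]].T));print(yaws)
np.savez("fin.npz",pads=(pw+e["pads"])/2,tags=(tw+e["tags"])/2,pw=pw,tw=tw,yaws=yaws)
p=pw[1]
print(press(p,1.3,.102,[-.002,.002,.004,.006,.008]),r.sense()["clock"])
E
```

```text
Traceback (most recent call last):
  File "h.py", line 8, in blob
    i=min(range(1,n),key=lambda i:np.hypot(*(ce[i]-w))-0.02*st[i,4]); return ce[i]+[x-w,y-w],st[i].tolist()
ValueError: min() iterable argument is empty
```

Run:
```python
from station import r
from h import *
from press import *
e=np.load("est.npz"); s=dict(np.load("w1.npz"))
pw=np.array([plane(s,u,.102) for u in((385,183),(254.5,179),(133,183))]);tw=np.array([plane(s,u,.110) for u in((389,118.5),(257,112.5),(127,117))])
print(pw.round(4).tolist(),tw.round(4).tolist()); print((pw-e["pads"]).round(4).tolist(),(tw-e["tags"]).round(4).tolist())
yaws=np.degrees(np.arctan2(*(tw-pw)[:,[1,0]].T));print(yaws)
np.savez("fin.npz",pads=(pw+e["pads"])/2,tags=(tw+e["tags"])/2,pw=pw,tw=tw,yaws=yaws)
print(press(pw[1],1.3,.102,[-.002,.002,.004,.006,.008]),r.sense()["clock"])
```

```text
[[0.5567, -0.1209, 0.102], [0.558, 0.0197, 0.102], [0.5507, 0.1502, 0.102]] [[0.6242, -0.1128, 0.11], [0.627, 0.0188, 0.11], [0.6198, 0.1479, 0.11]]
[[-0.0018, 0.0001, 0.0], [-0.0029, -0.0002, 0.0], [-0.0032, -0.0025, 0.0]] [[-0.0035, -0.0003, -0.0], [-0.0039, -0.0007, 0.0], [-0.0035, -0.0015, 0.0]]
[ 6.8043905  -0.75500327 -1.97286207]
[(-2.0, np.float64(-2.1), np.float64(1.7), np.float64(0.4), np.float64(-0.3)), (2.0, np.float64(1.6), np.float64(2.1), np.float64(0.7), np.float64(3.0)), (4.0, np.float64(3.6), np.float64(2.9), np.float64(0.9), np.float64(5.4)), (6.0, np.float64(5.3), np.float64(1.6), np.float64(0.6), np.float64(6.3)), (8.0, np.float64(6.9), np.float64(0.8), np.float64(0.2), np.float64(7.7))] 7.8583
```

Run:
```python
from press import *
e=np.load("fin.npz"); P=e["pads"]
def fin(p):
    r.servo_line([*p[:2],.102+.182-.0105],speed=.02); r.wait(.3)
    fs=[]
    for _ in range(6): r.wait(.05); s=r.sense(); fs.append(s["contact_force"])
    print("deep",((.284-s["tcp_pos"][2])*1e3).round(2),np.mean(fs,0).round(2))
    up(p,.102); r.wait(.4); print("free",r.sense()["contact_force"].round(2))
fin(e["pw"][1])
for i,y in((0,6.8),(2,-2.)):
    for o in press(P[i],y,.102,[-.002,.004,.006,.008]): print(i,*o)
    fin(P[i])
print(r.sense()["clock"])
```

```text
deep 8.88 [-0.61 -0.06 10.07]
free [-0.2  -1.13 -0.19]
0 -2.0 -2.1 0.5 -0.3 -0.3
0 4.0 3.7 2.1 -1.9 3.2
0 6.0 5.8 2.5 -1.0 3.5
0 8.0 7.8 3.2 -1.3 4.7
deep 10.06 [ 2.16 -0.34  6.  ]
free [-0.09 -0.47  0.1 ]
2 -2.0 -2.1 -0.9 0.0 -0.4
2 4.0 3.0 -1.2 0.0 3.8
2 6.0 4.5 -3.1 -1.1 7.3
2 8.0 6.0 -3.6 -0.3 8.0
deep 7.91 [-3.74 -1.16 11.61]
free [0.73 0.86 0.14]
20.8083
```

The mount at the -y end is clearly softest: 6 N at 10.1 mm, against 10.1 N at 8.9 mm and 11.6 N at 7.9 mm. Next I'll push its tag.

Run:
```python
from press import *
from h import *
e=np.load("fin.npz"); t=e["tags"][0]
r.servo_line([*e["pads"][2,:2],.36]); r.reach([*t[:2],.36],[180,0,6.8])
for o in press(t,6.8,.110,[-.002,.004,.008,.012,.014,.016,.018]): print(*o)
up(t,.110); r.servo_line([*t[:2],.36])
r.reach([e["pw"][1,0],.0,.44],[180,0,1.3])
s=r.snapshot("wrist"); cv2.imwrite("pics/w2.png",s["frame"][:260,:,::-1]); print(r.sense()["clock"])
```

```text
-2.0 -2.1 -0.7 -0.7 -0.5
4.0 3.9 0.6 -1.5 1.6
8.0 8.2 1.2 -1.0 1.1
12.0 12.4 0.2 -0.6 0.1
14.0 13.7 -2.2 -0.0 4.0
16.0 13.9 -6.6 0.7 10.6
18.0 14.0 -8.5 0.9 17.3
28.825
```

View pics/w2.png

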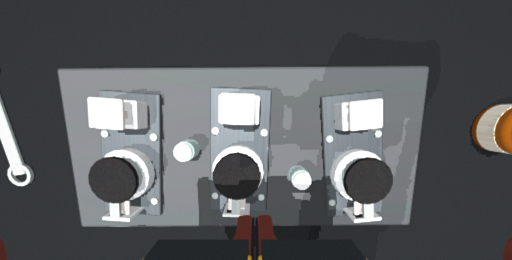

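The tag hit its stop at 14.0 mm. In the picture the right-hand tag at (365,114) is down, the other two are up, and the vials and jar look undisturbed.

```bash
python3 -c "
from station import r
print(r.hand_in())"
```

```text
the job is handed in; nothing more can be done
None
```

The job is handed in: all three pads were pressed to about 8 mm or deeper, the softest mount (at the -y end) has its tag down at the 14 mm stop, the other two tags are up, and the hand is clear.

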